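# Fetch the key fob from behind the supplies

### The job

A car key fob has ended up behind the bottle, the jar and the can in the white supply tray. Without disturbing the fob, first move all three containers onto the aluminium side tray; then lay the fob, buttons up, in the middle of the repair cradle, lengthwise between its two end bars; only then put each container back on the very spot in the supply tray where it stood at the start. Keep the containers upright all the time and leave the multimeter, the screwdriver and the solder reel where they lie.

Things in the scene. Friction and masses are not known exactly. Their poses are not given: they have to be found in the camera images.
- bottle: Slim white plastic bottle with a narrow black cap, upright and loose, about 0.1 kg. Straight body 44 mm in diameter up to 80 mm height, then a shoulder to the 24 mm wide cap; 105 mm tall in all. Origin: centre of its underside; z up its axis. Starts on one of the three spots of the supply tray.
- jar: Wide amber glass jar with a black lid as wide as the jar, upright and loose, about 0.2 kg. 60 mm in diameter, 82 mm tall (glass to 55 mm, slight neck, straight lid 60 mm wide from 60 to 82 mm). Origin: centre of its underside; z up its axis. Starts on one of the three spots of the supply tray.
- can: Straight aluminium can with a grey band and a low white cap, upright and loose, about 0.15 kg. 52 mm in diameter up to 90 mm height, 100 mm tall in all. Origin: centre of its underside; z up its axis. Starts on one of the three spots of the supply tray.
- fob: Black car key fob lying flat and loose, buttons up, about 0.05 kg: 64 mm long (its x) by 36 mm wide (its y) by 16 mm thick. Origin: centre of its underside; z up. Starts in the supply tray between the three containers, on the side away from the robot, roughly lengthwise along the tray's x.
- supply_tray: White plastic tray, fixed, 190 mm (its x) by 230 mm (its y); origin at the centre of its underside, z up. Floor 6 mm above the work surface, rim 4 mm wide and 16 mm high all round. Three flat dark discs (68 mm across, flush) mark the container spots, at about (20, 70), (20, -70) and (-50, 0) mm in its x, y; the containers stand within about 4 mm of these. The fob lies at about (30, 0) mm.
- side_tray: Shallow bare aluminium tray, fixed, empty at the start, to the robot's left or right: 260 mm (its x) by 170 mm (its y); origin at the centre of its underside, z up. Floor 4 mm above the work surface, rim 3 mm wide and 12 mm high all round.
- cradle: Repair cradle, fixed, on the other side from the side tray: a grey pad 120 mm (its x) by 90 mm (its y), upper face 6 mm above the work surface, with a raised aluminium bar along each end (16 mm high, 12 mm wide, 92 mm clear between them along x), open at both long sides. Origin at the centre of its underside, z up. The fob's long x axis must lie along the cradle's x, either way round.
- multimeter: Bystander, loose: yellow and black hand multimeter lying flat beyond the supply tray, 70 x 140 x 34 mm. Origin: centre of its underside. Leave it alone.
- screwdriver: Bystander, loose: screwdriver, 170 mm long, lying beyond the supply tray about crosswise to the robot's x; its handle is the highest part, under 40 mm. Leave it alone.
- reel: Bystander, loose: small reel of solder wire standing flat beyond the supply tray, 52 mm in diameter, 32 mm high. Origin: centre of its underside. Leave it alone.
Things that resemble listed ones, but are neither listed nor needed, are in the scene too. Of the things like the jar, leave any that is purple; of the rest the larger one is meant.

How it is judged:
By the outcome, as a careful person would: the job done as asked, in the order asked, and still so for the second after the job is handed in, with the robot touching nothing.
It also fails if it takes over 144 s, if anything falls off the work surface, if the arm or the gripper's body presses on something with over 40 N, if the wrist force passes 120 N, or if a joint passes its speed limit or range.

### The arm

A 7-joint arm with a two-finger parallel gripper is mounted at the origin on the work surface. World frame = base frame: x ahead of the robot, y to its left, z up, the work surface at z = 0. Lengths are in m, angles in rad, forces in N, time in s.
With the tool pointing down it reaches from about 0.4 to 0.925 m from the base axis. Payload 5.6 kg.
Tool frame: the origin (TCP) lies at the very end of the fingers, on their centre line; the grasp point (between the pads) lies 19 mm behind it; z points along the fingers, y is the line along which they close (so a half turn about z gives the same grasp; the last joint's range is limited). The gripper opens to 85 mm and grips with 20 to 120 N. Pads are 22 mm wide; open, the fingers measure 114 mm over their backs; the gripper's body (76 mm by 85 mm) begins 54 mm behind the grasp point. The pads swing forward as they close: fully open they stand 13 mm farther back than shut.
Start: joints at [-1.295, 0.468, -0.012, 1.603, 0.006, 1.071, -0.056], TCP at [0.204, 0.617, 0.231] pointing down, gripper open.
Joint ranges: [-2.53, 2.53], [-0.31, 2.02], [-1.57, 1.55], [0.28, 2.44], [-1.29, 4.43], [0.15, 1.84], [-2.92, 2.92]. Speed limits (rad/s): [2.57, 2.57, 3.14, 3.14, 3.14, 3.14, 3.14].

### API

Orientations are given as a 3x3 rotation matrix whose columns are the frame's x, y, z axes.
In Python, from workcell import status, get_image, camera_params, finish_job, boxes_of, cut_out, landmark_of gives the robot as it stands. The module is installed in compiled form; this text tells all that it offers.
- The arm moves only by the tool apply_moves, never from a script. Its arguments are lists of equal length, an entry for each row: "translation": the shift along the tool's x, y, z scaled (see below), a list of three; "rot": the turn, a rotation vector about the tool's x, y, z scaled (see below), a list of three. In form: {"translation": [[dx, dy, dz], ...], "rot": [[ax, ay, az], ...]}. A call has 1 to 8 rows; each row shifts and turns the commanded pose from where the row before left it, along the tool's axes as they then stand; what a row does not reach is not made up. The controller multiplies each number of a shift by 0.075 m and each number of a turn by pi/4 rad. A row lasts 1/8 s, in which the tool goes at most 62.5 mm and 10.7 degrees, less where a joint would pass 70% of its speed; a pose out of reach is approached as far as the arm can. A call with a number of a shift or a turn outside -1 to 1 is refused whole. A call with a gripper value outside its range is refused whole. "jaw" is the closure, from 0 (fully open) to 1 (shut), set as the call begins (left out, the last holds). The fingers move at their own pace and stop on an object; "squeeze" is the grip in N (left out, the last holds). Time passes only in rows, so rows that do not move let the fingers close. It gives the time, the measured TCP pose, the force, the opening and the grip force at its end, in the units of the state.
- status.observe(): the state, without advancing time (a new reading comes with each control period).
- get_image(name): name is "scene" or "side" or "wrist"; returns (picture, depth): 384x512x3 uint8, blue, green, red; 384x512 float32, m along the optical axis (not along the pixel's ray), 0 where there is no reading.
- camera_params(name): a dict with "camera_matrix" (3x3 intrinsics, pixels), "k1" (the pictures are not rectified: a ray, as slopes to the right and down, at radius r is drawn at 1 + k1 r^2 times it, then the intrinsics apply), "rvec" (rotation vector, rad) and "tvec" (3), from world to camera coordinates, as OpenCV has them; the wrist camera has in their place "T_tool_cam" (4x4, takes a point from camera to tool coordinates, whose origin is the TCP and whose axes are the flange's). Camera axes: x right, y down, z forward; pixel columns grow to the right and rows downward; lengths in m; the calibration is good to about 2 mm. A picture is of the moment at which its call begins: read the wrist's pose just before it. camera_params takes no time and is no camera call.
- finish_job(): hands the job in; it is judged then, once.
Trained networks look in the newest picture that a camera, given by its name, has taken for a name from the list of things; names that differ only in an ending like _2 or _b are one class to them, and where a whole thing is asked for, a point or a joint stands for the part that bears it (a point fixed in the world has none). Each returns a list of dicts, best first, with "conf" (0 to 1); they miss things now and then, are a little off and sometimes report something else, mostly with a low value. They report only what shows in the picture. A call takes as long as a camera call. They do not tell look-alikes from the thing itself.
- boxes_of(thing, camera): "position" ([row, column] in pixels, amid what is visible of it).
- cut_out(thing, camera): "mask" (384x512 bool, what is visible of it) and "position" ([row, column] in pixels, amid what is visible of it).
- landmark_of(thing, camera): "position" ([row, column] in pixels: a listed point, or the origin of a listed thing).
The state is a dict: "time": time; "joint_pos": joint angles; "joint_vel": joint speeds; "tau": joint torques, N m; "tool_pos": TCP position; "orientation": TCP orientation; "wrist_force": force on the tool from outside, world axes, zero at the start; "ft_torque": the same for the moment, N m; "finger_gap": finger opening in m; "gripper_force": force on a finger pad.
Only numpy, scipy, OpenCV 4.12 (cv2) and the standard library are available. Lean on these libraries where they do the work, as an engineer would, in place of code of your own. Each camera call takes 0.05 s, during which the arm holds its last target. There are 200 camera calls.

## Working session

There is one attempt and no reset: what is moved stays moved. The work goes in short steps, Python scripts to look and compute and a tool call to move; the robot and the scene stay as the last step left them, time stands still between calls to the robot, and variables do not carry over. Pictures are saved under pics/ and viewed, at most 14 in all, crops included, and the job is handed in when it is done.

Besides the shell and the picture viewer there is one more tool, called after "Request:" by a JSON object that holds its "api" and its "payload", one argument or row to a line. apply_moves: Moves the arm, as the interface text tells. Its arguments: {"type":"object","properties":{"translation":{"type":"array","items":{"type":"array","items":{"type":"number","minimum":-1,"maximum":1}}},"rot":{"type":"array","items":{"type":"array","items":{"type":"number","minimum":-1,"maximum":1}}},"jaw":{"type":"number"},"squeeze":{"type":"number"}},"required":["translation","rot"]}

```bash
mkdir -p pics
cat > h.py <<'E'
import numpy as np,cv2
from workcell import *
def T(name,st=None):
    p=camera_params(name)
    if 'rvec' in p:
        R=cv2.Rodrigues(np.array(p['rvec'],float))[0];t=np.array(p['tvec'],float).ravel()
        return p,R.T,-R.T@t
    st=st or status.observe(); W=np.eye(4);W[:3,:3]=st['orientation'];W[:3,3]=st['tool_pos']
    M=W@np.array(p['T_tool_cam']);return p,M[:3,:3],M[:3,3]
def cloud(name,depth,st=None):
    p,R,t=T(name,st);K=np.array(p['camera_matrix'],float)
    v,u=np.mgrid[:384,:512]
    xy=cv2.undistortPoints(np.stack([u,v],-1).reshape(-1,1,2).astype(float),K,np.array([p['k1'],0,0,0.])).reshape(384,512,2)
    P=np.dstack([xy,np.ones((384,512))])*depth[...,None]
    return P@R.T+t
E
python3 - <<'E'
from h import *
st=status.observe();print({k:np.round(v,3).tolist() for k,v in st.items()})
for n in('scene','side'):
    im,d=get_image(n);cv2.imwrite(f'pics/{n}0.png',im);np.savez(f'{n}0.npz',im=im,P=cloud(n,d),d=d)
    P=cloud(n,d)
    for th in('bottle','jar','can','fob','supply_tray','side_tray','cradle','multimeter','reel'):
        for o in cut_out(th,n)[:3]:
            m=o['mask']&(d>0);Q=P[m]
            if o['conf']<.3 or len(Q)<10: continue
            z=np.percentile(Q[:,2],95);top=Q[Q[:,2]>z-.012]
            print(n,th,round(o['conf'],2),np.round(o['position']),len(Q),'med',np.median(Q,0).round(3),'z95',z.round(3),'topmid',((top.max(0)+top.min(0))/2).round(3),'ext',np.ptp(top,0).round(3))
E
```

```text
{'time': 0.0, 'joint_pos': [-1.295, 0.468, -0.012, 1.604, 0.006, 1.071, -0.056], 'joint_vel': [0.0, 0.001, -0.0, 0.0, 0.001, -0.0, -0.0], 'tau': [0.0, -53.24, 0.022, -25.13, 0.011, 0.008, 0.0], 'tool_pos': [0.204, 0.617, 0.23], 'orientation': [[-0.95, 0.313, -0.0], [0.313, 0.95, -0.002], [-0.0, -0.002, -1.0]], 'wrist_force': [0.366, 0.655, -0.767], 'ft_torque': [0.018, -0.005, 0.067], 'gripper_force': 0.0, 'finger_gap': 0.086}
scene bottle 0.75 [191. 226.] 476 med [ 0.603 -0.07   0.075] z95 0.11 topmid [ 0.592 -0.072  0.106] ext [0.019 0.023 0.015]
scene jar 0.88 [131. 257.] 604 med [0.387 0.008 0.069] z95 0.084 topmid [0.369 0.008 0.079] ext [0.06  0.057 0.013]
scene jar 0.79 [167. 252.] 694 med [ 0.529 -0.011  0.079] z95 0.089 topmid [ 0.512 -0.012  0.084] ext [0.061 0.055 0.013]
scene jar 0.53 [140. 224.] 336 med [ 0.407 -0.093  0.049] z95 0.061 topmid [ 0.395 -0.094  0.057] ext [0.044 0.044 0.013]
scene can 0.63 [185. 278.] 656 med [0.59  0.065 0.087] z95 0.107 topmid [0.574 0.066 0.102] ext [0.048 0.048 0.014]
scene fob 0.7 [202. 247.] 3129 med [ 0.599 -0.018  0.006] z95 0.016 t
[... 1799 characters left out ...]
23 med [0.563 0.049 0.085] z95 0.105 topmid [0.568 0.064 0.1  ] ext [0.049 0.047 0.014]
side cradle 0.75 [302. 317.] 2330 med [ 0.521 -0.304  0.005] z95 0.016 topmid [ 0.522 -0.302  0.012] ext [0.138 0.12  0.016]
side multimeter 0.56 [141. 293.] 1066 med [0.755 0.123 0.03 ] z95 0.036 topmid [0.765 0.139 0.033] ext [0.078 0.14  0.019]
side multimeter 0.32 [140. 192.] 3420 med [0.522 0.31  0.003] z95 0.01 topmid [0.526 0.32  0.006] ext [0.272 0.212 0.017]
side reel 0.59 [167. 325.] 351 med [ 0.762 -0.016  0.029] z95 0.032 topmid [ 0.767 -0.01   0.027] ext [0.052 0.052 0.014]
side reel 0.4 [203. 284.] 578 med [ 0.577 -0.085  0.072] z95 0.109 topmid [ 0.585 -0.076  0.104] ext [0.022 0.02  0.014]
```

View pics/scene0.png

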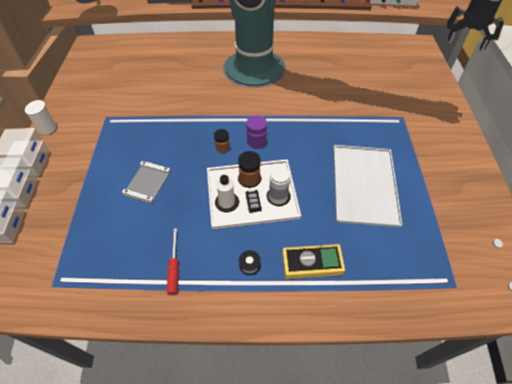

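Run:
```python
from h import *
for n in('scene','side'):
    f=np.load(n+'0.npz');P=f['P'];d=f['d']
    def rect(m,name):
        q=P[m][:,:2].astype(np.float32);r=cv2.minAreaRect(q);print(n,name,np.round(r[0],4),np.round(r[1],3),'ang',round(r[2],1),len(q),P[m][:,2].mean().round(4))
    x,y,z=P[...,0],P[...,1],P[...,2];ok=d>0
    rect(ok&(z>.009)&(z<.022)&(abs(x-.525)<.075)&(abs(y+.3)<.065),'cradlebars')
    rect(ok&(z>.017)&(z<.030)&(abs(x-.598)<.05)&(abs(y)<.03),'fob')
    for s,g in((1,'+'),(-1,'-')):
        rect(ok&(z>.009)&(z<.022)&(abs(x-.525)<.075)&(abs(y+.3)<.065)&(s*(x-.525)>0),'bar'+g)
    rect(ok&(z>.007)&(z<.016)&(abs(x-.527)<.15)&(abs(y-.315)<.105),'side')
    rect(ok&(z>.011)&(z<.02)&(abs(x-.565)<.13)&(abs(y+.0)<.135),'supply')
```

```text
scene cradlebars [ 0.5255 -0.2988] [0.091 0.119] ang 70.5 292 0.015
scene fob [ 0.5933 -0.0011] [0.065 0.036] ang 9.6 277 0.0212
scene bar+ [ 0.5747 -0.3159] [0.089 0.033] ang 87.8 151 0.0149
scene bar- [ 0.491 -0.282] [0.087 0.065] ang 88.6 141 0.0151
scene side [0.5285 0.3136] [0.171 0.265] ang 84.8 491 0.0102
scene supply [ 0.5612 -0.0052] [0.194 0.231] ang 8.0 681 0.0152
side cradlebars [ 0.523  -0.3004] [0.092 0.117] ang 71.8 526 0.0147
side fob [ 0.5889 -0.0019] [0.065 0.036] ang 11.4 221 0.0203
side bar+ [ 0.5624 -0.316 ] [0.089 0.048] ang 83.4 258 0.0146
side bar- [ 0.4736 -0.2842] [0.092 0.013] ang 72.2 268 0.0149
side side [0.527  0.3119] [0.177 0.26 ] ang 84.7 339 0.0099
side supply [ 0.5595 -0.0057] [0.193 0.233] ang 7.8 743 0.0148
```

View pics/side0.png

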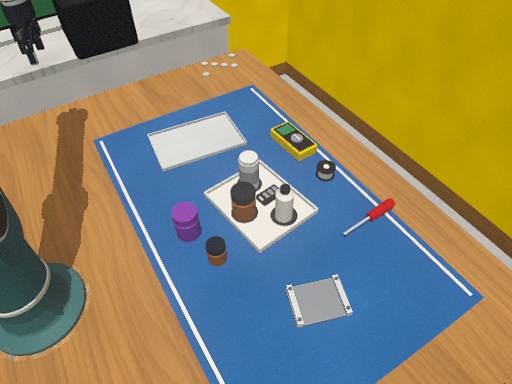

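Request:
{"api": "apply_moves", "payload": {
  "translation": [
    [0,0,-0.3],
    [0,0,-0.3],
    [0,0,-0.3],
    [-0.237,-0.587,0],
    [-0.237,-0.587,0],
    [-0.237,-0.587,0],
    [-0.237,-0.587,0],
    [-0.237,-0.587,0]
  ],
  "rot": [
    [0,0,-0.194],
    [0,0,-0.194],
    [0,0,-0.194],
    [0,0,0],
    [0,0,0],
    [0,0,0],
    [0,0,0],
    [0,0,0]
  ],
  "jaw": 0
}}

```text
time: 2.0
tool_pos: [0.3228, 0.4101, 0.299]
orientation: [[-0.99, -0.138, 0.0], [-0.138, 0.99, 0.001], [-0.0, 0.0, -1.0]]
wrist_force: [1.1, -0.2, 0.2]
finger_gap: 0.0854
gripper_force: 0.0
```

Request:
{"api": "apply_moves", "payload": {
  "translation": [
    [-0.237,-0.587,0],
    [-0.237,-0.587,0],
    [-0.237,-0.587,0],
    [-0.237,-0.587,0],
    [-0.237,-0.587,0],
    [-0.237,-0.587,0],
    [-0.237,-0.587,0],
    [-0.237,-0.587,0]
  ],
  "rot": [
    [0,0,0],
    [0,0,0],
    [0,0,0],
    [0,0,0],
    [0,0,0],
    [0,0,0],
    [0,0,0],
    [0,0,0]
  ]
}}

```text
time: 3.0
tool_pos: [0.5122, 0.0809, 0.2991]
orientation: [[-0.99, -0.138, 0.001], [-0.138, 0.99, 0.0], [-0.001, 0.0, -1.0]]
wrist_force: [0.7, 0.6, -0.0]
finger_gap: 0.0856
gripper_force: 0.0
```

Request:
{"api": "apply_moves", "payload": {
  "translation": [
    [-0.237,-0.587,0],
    [-0.237,-0.587,0],
    [0,0,0],
    [0,0,0]
  ],
  "rot": [
    [0,0,0],
    [0,0,0],
    [0,0,0],
    [0,0,0]
  ]
}}

```text
time: 3.5
tool_pos: [0.5586, 0.0005, 0.2986]
orientation: [[-0.99, -0.138, -0.001], [-0.138, 0.99, 0.001], [0.0, 0.001, -1.0]]
wrist_force: [0.0, 0.6, 0.0]
finger_gap: 0.0855
gripper_force: 0.0
```

```bash
cat >> h.py <<'E'
def look(tag,things=()):
    st=status.observe();im,d=get_image('wrist');cv2.imwrite(f'pics/{tag}.png',im);P=cloud('wrist',d,st)
    np.savez(f'{tag}.npz',im=im,P=P,d=d)
    for th in things:
        for o in cut_out(th,'wrist')[:2]:
            m=o['mask']&(d>0);Q=P[m]
            if o['conf']<.3 or len(Q)<10: continue
            z=np.percentile(Q[:,2],95);top=Q[Q[:,2]>z-.006]
            c,r=cv2.minEnclosingCircle(top[:,:2].astype(np.float32));r4=cv2.minAreaRect(top[:,:2].astype(np.float32))
            print(th,round(o['conf'],2),np.round(o['position']),len(Q),'z95',z.round(4),'circ',np.round(c,4),round(r,4),'rect',np.round(r4[0],4),np.round(r4[1],3),round(r4[2],1))
    return P,d
def go(x,y,z,yaw=98):
    "total tool-frame shift (units of 75 mm) and turn about tool z (units of pi/4)"
    s=status.observe();R=np.array(s['orientation']);p=np.array(s['tool_pos'])
    a=np.degrees(np.arctan2(R[1,1],R[0,1]));t=-((yaw-a+90)%180-90)/45
    print('at',p.round(4),'yaw',a.round(2),'gap',round(s['finger_gap'],4),'F',np.round(s['wrist_force'],1),'t',round(s['time'],2),'-> shift',(R.T@(np.array([x,y,z])-p)/.075).round(3),'turn',round(t,3),'tilt',(R[:2,2]).round(4))
E
python3 - <<'E'
from h import *
print(np.round(camera_params('wrist')['T_tool_cam'],3).tolist())
go(.571,.065,.15)
P,d=look('w1',('bottle','jar','can','fob','supply_tray'))
print(np.round(status.observe()['joint_pos'],2))
E
```

```text
[[-0.0, -0.962, -0.274, 0.068], [1.0, 0.0, -0.001, 0.001], [0.001, -0.274, 0.962, -0.142], [0.0, 0.0, 0.0, 1.0]]
at [5.586e-01 5.000e-04 2.986e-01] yaw 97.93 gap 0.0855 F [0.  0.6 0. ] t 3.5 -> shift [-0.284  0.828  1.982] turn -0.002 tilt [-0.0006  0.0005]
bottle 0.59 [182. 203.] 1298 z95 0.1111 circ [ 0.5889 -0.0723] 0.0123 rect [ 0.5886 -0.0721] [0.022 0.024] 11.2
jar 0.89 [ 18. 204.] 1563 z95 0.0611 circ [ 0.3941 -0.094 ] 0.0217 rect [ 0.3969 -0.0931] [0.037 0.042] 8.1
jar 0.71 [128. 259.] 1949 z95 0.0888 circ [ 0.5115 -0.0117] 0.0302 rect [ 0.511  -0.0112] [0.057 0.058] 33.9
can 0.56 [186. 308.] 1766 z95 0.1064 circ [0.5721 0.0665] 0.0234 rect [0.5721 0.066 ] [0.046 0.046] 16.6
fob 0.62 [181. 254.] 983 z95 0.023 circ [ 0.5919 -0.001 ] 0.0342 rect [ 0.5921 -0.0015] [0.063 0.034] 8.3
[-0.34  0.25  0.34  1.77 -0.09  1.14  1.73]
```

View pics/w1.png

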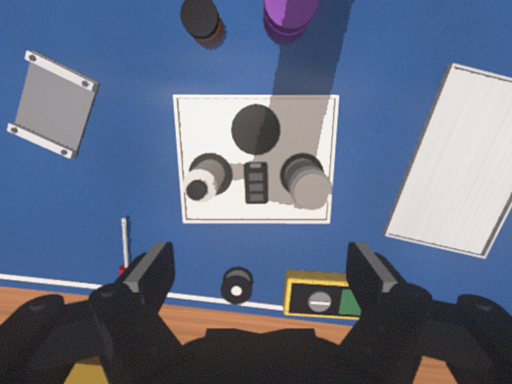

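Request:
{"api": "apply_moves", "payload": {
  "translation": [
    [-0.1,0.28,0.66],
    [-0.1,0.28,0.66],
    [-0.1,0.28,0.66],
    [0,0,0.5],
    [0,0,0.5],
    [0,0,0.33],
    [0,0,0],
    [0,0,0]
  ],
  "rot": [
    [0,0,0],
    [0,0,0],
    [0,0,0],
    [0,0,0],
    [0,0,0],
    [0,0,0],
    [0,0,0],
    [0,0,0]
  ]
}}

```text
time: 4.8
tool_pos: [0.5732, 0.0657, 0.0516]
orientation: [[-0.99, -0.138, 0.002], [-0.138, 0.99, 0.0], [-0.002, 0.0, -1.0]]
wrist_force: [0.0, -0.1, 0.9]
finger_gap: 0.0851
gripper_force: 0.0
```

Request:
{"api": "apply_moves", "payload": {
  "translation": [
    [0,0,0],
    [0,0,0],
    [0,0,0],
    [0,0,0],
    [0,0,0],
    [0,0,0],
    [0,0,0],
    [0,0,0]
  ],
  "rot": [
    [0,0,0],
    [0,0,0],
    [0,0,0],
    [0,0,0],
    [0,0,0],
    [0,0,0],
    [0,0,0],
    [0,0,0]
  ],
  "jaw": 1,
  "squeeze": 30
}}

```text
time: 5.8
tool_pos: [0.5732, 0.0657, 0.0517]
orientation: [[-0.99, -0.138, 0.002], [-0.138, 0.99, 0.001], [-0.002, 0.0, -1.0]]
wrist_force: [-1.3, -0.4, 7.0]
finger_gap: 0.0513
gripper_force: 30.7
```

Run:
```python
from h import *
go(.61,.29,.12)
P=np.load('w1.npz')['P'];d=np.load('w1.npz')['d']
x,y,z=P[...,0],P[...,1],P[...,2];ok=d>0
for nm,m in(('supply',(z>.011)&(z<.02)&(abs(x-.562)<.13)&(abs(y+.005)<.135)),('fob',(z>.018)&(z<.030)&(abs(x-.592)<.05)&(abs(y)<.025)),('crad',(z>.011)&(z<.022)&(abs(x-.525)<.075)&(abs(y+.3)<.065))):
    r=cv2.minAreaRect(P[ok&m][:,:2].astype(np.float32));print(nm,np.round(r[0],4),np.round(r[1],3),round(r[2],1))
```

```text
at [0.5732 0.0657 0.0517] yaw 97.93 gap 0.0513 F [-1.3 -0.4  7. ] t 5.8 -> shift [-0.9    2.895 -0.908] turn -0.002 tilt [0.0017 0.0007]
supply [ 0.5623 -0.0053] [0.19  0.232] 7.8
fob [ 5.922e-01 -5.000e-04] [0.063 0.036] 9.6
crad [ 0.525  -0.3004] [0.092 0.117] 71.9
```

Request:
{"api": "apply_moves", "payload": {
  "translation": [
    [0,0,-0.2],
    [0,0,-0.4],
    [0,0,-0.2],
    [-0.09,0.289,0],
    [-0.18,0.579,0],
    [-0.18,0.579,0],
    [-0.18,0.579,0],
    [-0.18,0.579,0]
  ],
  "rot": [
    [0,0,0],
    [0,0,0],
    [0,0,0],
    [0,0,0],
    [0,0,0],
    [0,0,0],
    [0,0,0],
    [0,0,0]
  ]
}}

```text
time: 6.8
tool_pos: [0.6055, 0.2686, 0.1106]
orientation: [[-0.99, -0.138, -0.0], [-0.138, 0.99, -0.0], [0.0, -0.0, -1.0]]
wrist_force: [1.5, -0.8, -2.2]
finger_gap: 0.0514
gripper_force: 31.9
```

Request:
{"api": "apply_moves", "payload": {
  "translation": [
    [-0.09,0.289,0],
    [0,0,0.2],
    [0,0,0.3],
    [0,0,0.2],
    [0,0,0.09],
    [0,0,0],
    [0,0,0]
  ],
  "rot": [
    [0,0,0],
    [0,0,0],
    [0,0,0],
    [0,0,0],
    [0,0,0],
    [0,0,0],
    [0,0,0]
  ]
}}

```text
time: 7.68
tool_pos: [0.6098, 0.2895, 0.0515]
orientation: [[-0.991, -0.137, 0.001], [-0.137, 0.991, 0.0], [-0.001, 0.0, -1.0]]
wrist_force: [0.2, -0.8, -1.9]
finger_gap: 0.0513
gripper_force: 32.0
```

Request:
{"api": "apply_moves", "payload": {
  "translation": [
    [0,0,0.015],
    [0,0,0.012],
    [0,0,0]
  ],
  "rot": [
    [0,0,0],
    [0,0,0],
    [0,0,0]
  ]
}}

```text
time: 8.05
tool_pos: [0.6095, 0.2898, 0.0496]
orientation: [[-0.99, -0.138, 0.0], [-0.138, 0.99, 0.0], [-0.0, 0.0, -1.0]]
wrist_force: [-1.0, 0.4, 1.2]
finger_gap: 0.0517
gripper_force: 32.1
```

Run:
```python
from h import *
go(.511,-.0117,.14)
```

```text
at [0.6095 0.2898 0.0496] yaw 97.93 gap 0.0517 F [-1.   0.4  1.2] t 8.05 -> shift [ 1.854 -3.801 -1.206] turn -0.002 tilt [0.0003 0.0002]
```

Request:
{"api": "apply_moves", "payload": {
  "translation": [
    [0,0,0],
    [0,0,0],
    [0,0,0],
    [0,0,0],
    [0,0,-0.1],
    [0,0,-0.4],
    [0,0,-0.5],
    [0,0,-0.2]
  ],
  "rot": [
    [0,0,0],
    [0,0,0],
    [0,0,0],
    [0,0,0],
    [0,0,0],
    [0,0,0],
    [0,0,0],
    [0,0,0]
  ],
  "jaw": 0
}}

```text
time: 9.05
tool_pos: [0.6107, 0.2902, 0.1422]
orientation: [[-0.99, -0.138, 0.004], [-0.138, 0.99, 0.002], [-0.004, 0.002, -1.0]]
wrist_force: [0.4, -1.0, 0.1]
finger_gap: 0.0852
gripper_force: 0.0
```

Request:
{"api": "apply_moves", "payload": {
  "translation": [
    [0.265,-0.543,0],
    [0.265,-0.543,0],
    [0.265,-0.543,0],
    [0.265,-0.543,0],
    [0.265,-0.543,0],
    [0.265,-0.543,0],
    [0.264,-0.543,0],
    [0,0,0]
  ],
  "rot": [
    [0,0,0],
    [0,0,0],
    [0,0,0],
    [0,0,0],
    [0,0,0],
    [0,0,0],
    [0,0,0],
    [0,0,0]
  ]
}}

```text
time: 10.05
tool_pos: [0.5095, -0.0156, 0.1391]
orientation: [[-0.991, -0.131, -0.001], [-0.131, 0.991, -0.001], [0.001, -0.001, -1.0]]
wrist_force: [-0.6, 0.4, 0.3]
finger_gap: 0.0854
gripper_force: 0.0
```

Run:
```python
from h import *
go(.5112,-.0117,.045)
```

```text
at [ 0.5095 -0.0156  0.1391] yaw 97.54 gap 0.0854 F [-0.6  0.4  0.3] t 10.05 -> shift [-0.031  0.05   1.255] turn -0.01 tilt [-0.0011 -0.0011]
```

Request:
{"api": "apply_moves", "payload": {
  "translation": [
    [0,0,0.4],
    [0,0,0.5],
    [0,0,0.355],
    [0,0,0]
  ],
  "rot": [
    [0,0,0],
    [0,0,0],
    [0,0,0],
    [0,0,0]
  ]
}}

```text
time: 10.55
tool_pos: [0.5094, -0.0109, 0.0433]
orientation: [[-0.99, -0.139, -0.005], [-0.139, 0.99, 0.0], [0.005, 0.001, -1.0]]
wrist_force: [-0.2, -0.2, -0.3]
finger_gap: 0.0853
gripper_force: 0.0
```

Run:
```python
from h import *
go(.5112,-.0117,.045)
```

```text
at [ 0.5094 -0.0109  0.0433] yaw 97.99 gap 0.0853 F [-0.2 -0.2 -0.3] t 10.55 -> shift [-0.022 -0.014 -0.023] turn -0.0 tilt [-0.0046  0.    ]
```

Request:
{"api": "apply_moves", "payload": {
  "translation": [
    [-0.02,-0.01,0],
    [0,0,0],
    [0,0,0],
    [0,0,0],
    [0,0,0],
    [0,0,0],
    [0,0,0]
  ],
  "rot": [
    [0,0,0],
    [0,0,0],
    [0,0,0],
    [0,0,0],
    [0,0,0],
    [0,0,0],
    [0,0,0]
  ],
  "jaw": 1
}}

```text
time: 11.42
tool_pos: [0.5139, -0.0121, 0.0465]
orientation: [[-0.99, -0.138, 0.003], [-0.138, 0.99, 0.001], [-0.003, 0.0, -1.0]]
wrist_force: [1.3, 2.0, 6.6]
finger_gap: 0.0592
gripper_force: 33.3
```

Run:
```python
from h import *
go(.527,.32,.043)
```

```text
at [ 0.5139 -0.0121  0.0465] yaw 97.93 gap 0.0592 F [1.3 2.  6.6] t 11.43 -> shift [-0.783  4.361  0.05 ] turn -0.002 tilt [0.0031 0.0006]
```

Request:
{"api": "apply_moves", "payload": {
  "translation": [
    [0,0,-0.2],
    [0,0,-0.4],
    [0,0,-0.2],
    [-0.055,0.311,0],
    [-0.104,0.575,0],
    [-0.104,0.575,0],
    [-0.104,0.575,0],
    [-0.104,0.575,0]
  ],
  "rot": [
    [0,0,0],
    [0,0,0],
    [0,0,0],
    [0,0,0],
    [0,0,0],
    [0,0,0],
    [0,0,0],
    [0,0,0]
  ]
}}

```text
time: 12.42
tool_pos: [0.5201, 0.1877, 0.1052]
orientation: [[-0.99, -0.138, -0.0], [-0.138, 0.99, -0.0], [0.0, -0.0, -1.0]]
wrist_force: [0.6, -0.2, -3.2]
finger_gap: 0.0594
gripper_force: 33.4
```

Request:
{"api": "apply_moves", "payload": {
  "translation": [
    [-0.104,0.575,0],
    [-0.104,0.575,0],
    [-0.104,0.575,0],
    [0,0,0.3],
    [0,0,0.3],
    [0,0,0.15],
    [0,0,0],
    [0,0,0]
  ],
  "rot": [
    [0,0,0],
    [0,0,0],
    [0,0,0],
    [0,0,0],
    [0,0,0],
    [0,0,0],
    [0,0,0],
    [0,0,0]
  ]
}}

```text
time: 13.42
tool_pos: [0.5265, 0.3179, 0.0497]
orientation: [[-0.991, -0.137, 0.001], [-0.137, 0.991, 0.001], [-0.001, 0.001, -1.0]]
wrist_force: [0.6, -0.3, -0.9]
finger_gap: 0.0591
gripper_force: 33.5
```

Run:
```python
from h import *
go(.527,.32,.044)
```

```text
at [0.5265 0.3179 0.0497] yaw 97.9 gap 0.0591 F [ 0.6 -0.3 -0.9] t 13.43 -> shift [-0.01   0.026  0.077] turn -0.002 tilt [0.0011 0.0007]
```

Request:
{"api": "apply_moves", "payload": {
  "translation": [
    [0,0,0.03],
    [0,0,0.03],
    [0,0,0.015],
    [0,0,0]
  ],
  "rot": [
    [0,0,0],
    [0,0,0],
    [0,0,0],
    [0,0,0]
  ]
}}

```text
time: 13.92
tool_pos: [0.5262, 0.318, 0.0446]
orientation: [[-0.99, -0.138, 0.0], [-0.138, 0.99, 0.001], [-0.0, 0.001, -1.0]]
wrist_force: [-2.7, -0.2, 5.9]
finger_gap: 0.0592
gripper_force: 34.2
```

Request:
{"api": "apply_moves", "payload": {
  "translation": [
    [0,0,0],
    [0,0,0],
    [0,0,0],
    [0,0,0],
    [0,0,-0.2],
    [0,0,-0.4],
    [0,0,-0.5],
    [0,0,-0.3]
  ],
  "rot": [
    [0,0,0],
    [0,0,0],
    [0,0,0],
    [0,0,0],
    [0,0,0],
    [0,0,0],
    [0,0,0],
    [0,0,0]
  ],
  "jaw": 0
}}

```text
time: 14.92
tool_pos: [0.5269, 0.3183, 0.1514]
orientation: [[-0.99, -0.138, 0.003], [-0.138, 0.99, 0.002], [-0.003, 0.002, -1.0]]
wrist_force: [0.3, -0.1, 0.0]
finger_gap: 0.0857
gripper_force: 0.0
```

Request:
{"api": "apply_moves", "payload": {
  "translation": [
    [-0.01,-0.6,0],
    [-0.01,-0.6,0],
    [-0.01,-0.6,0],
    [-0.01,-0.6,0],
    [-0.01,-0.6,0],
    [-0.01,-0.6,0],
    [-0.01,-0.6,0],
    [-0.01,-0.6,0]
  ],
  "rot": [
    [0,0,0],
    [0,0,0],
    [0,0,0],
    [0,0,0],
    [0,0,0],
    [0,0,0],
    [0,0,0],
    [0,0,0]
  ]
}}

```text
time: 15.92
tool_pos: [0.5819, -0.0393, 0.1495]
orientation: [[-0.99, -0.138, 0.002], [-0.138, 0.99, 0.0], [-0.002, 0.0, -1.0]]
wrist_force: [0.3, 0.4, -0.2]
finger_gap: 0.0856
gripper_force: 0.0
```

Request:
{"api": "apply_moves", "payload": {
  "translation": [
    [-0.02,-0.47,0],
    [0,0,0],
    [0,0,0]
  ],
  "rot": [
    [0,0,0],
    [0,0,0],
    [0,0,0]
  ]
}}

```text
time: 16.3
tool_pos: [0.5879, -0.0717, 0.1488]
orientation: [[-0.99, -0.138, 0.001], [-0.138, 0.99, 0.001], [-0.001, 0.001, -1.0]]
wrist_force: [0.2, 1.3, 0.6]
finger_gap: 0.0855
gripper_force: 0.0
```

Run:
```python
from h import *
go(.5885,-.0725,.051)
```

```text
at [ 0.5879 -0.0717  0.1488] yaw 97.95 gap 0.0855 F [0.2 1.3 0.6] t 16.3 -> shift [-0.006 -0.012  1.304] turn -0.001 tilt [0.0006 0.0009]
```

Request:
{"api": "apply_moves", "payload": {
  "translation": [
    [0,-0.01,0.3],
    [0,0,0.5],
    [0,0,0.4],
    [0,0,0.1],
    [0,0,0],
    [0,0,0]
  ],
  "rot": [
    [0,0,0],
    [0,0,0],
    [0,0,0],
    [0,0,0],
    [0,0,0],
    [0,0,0]
  ]
}}

```text
time: 17.05
tool_pos: [0.5889, -0.0731, 0.0522]
orientation: [[-0.99, -0.138, 0.002], [-0.138, 0.99, 0.0], [-0.002, -0.0, -1.0]]
wrist_force: [-0.4, -0.4, 1.0]
finger_gap: 0.0852
gripper_force: 0.0
```

Request:
{"api": "apply_moves", "payload": {
  "translation": [
    [0,0,0],
    [0,0,0],
    [0,0,0],
    [0,0,0],
    [0,0,0],
    [0,0,0],
    [0,0,0],
    [0,0,0]
  ],
  "rot": [
    [0,0,0],
    [0,0,0],
    [0,0,0],
    [0,0,0],
    [0,0,0],
    [0,0,0],
    [0,0,0],
    [0,0,0]
  ],
  "jaw": 1
}}

```text
time: 18.05
tool_pos: [0.5883, -0.0734, 0.0514]
orientation: [[-0.99, -0.138, 0.001], [-0.138, 0.99, 0.0], [-0.001, 0.0, -1.0]]
wrist_force: [-1.1, 0.7, 5.6]
finger_gap: 0.0431
gripper_force: 30.4
```

Run:
```python
from h import *
go(.445,.29,.051)
```

```text
at [ 0.5883 -0.0734  0.0514] yaw 97.92 gap 0.0431 F [-1.1  0.7  5.6] t 18.05 -> shift [1.225e+00 5.062e+00 5.000e-03] turn -0.002 tilt [0.0009 0.0002]
```

Request:
{"api": "apply_moves", "payload": {
  "translation": [
    [0,0,-0.2],
    [0,0,-0.4],
    [0,0,-0.2],
    [0.068,0.281,0],
    [0.136,0.562,0],
    [0.136,0.562,0],
    [0.136,0.562,0],
    [0.136,0.562,0]
  ],
  "rot": [
    [0,0,0],
    [0,0,0],
    [0,0,0],
    [0,0,0],
    [0,0,0],
    [0,0,0],
    [0,0,0],
    [0,0,0]
  ]
}}

```text
time: 19.05
tool_pos: [0.5138, 0.1108, 0.1097]
orientation: [[-0.99, -0.139, -0.002], [-0.139, 0.99, 0.0], [0.002, 0.0, -1.0]]
wrist_force: [0.8, 0.0, -1.2]
finger_gap: 0.0428
gripper_force: 30.8
```

Request:
{"api": "apply_moves", "payload": {
  "translation": [
    [0.136,0.562,0],
    [0.136,0.562,0],
    [0.136,0.562,0],
    [0.136,0.562,0],
    [0.069,0.285,0],
    [0,0,0.3],
    [0,0,0.3],
    [0,0,0.13]
  ],
  "rot": [
    [0,0,0],
    [0,0,0],
    [0,0,0],
    [0,0,0],
    [0,0,0],
    [0,0,0],
    [0,0,0],
    [0,0,0]
  ]
}}

```text
time: 20.05
tool_pos: [0.442, 0.2901, 0.0541]
orientation: [[-0.99, -0.139, -0.003], [-0.139, 0.99, -0.002], [0.004, -0.001, -1.0]]
wrist_force: [-0.4, 0.0, -0.7]
finger_gap: 0.0429
gripper_force: 30.8
```

Request:
{"api": "apply_moves", "payload": {
  "translation": [
    [0,0,0],
    [0,0,0]
  ],
  "rot": [
    [0,0,0],
    [0,0,0]
  ]
}}

```text
time: 20.3
tool_pos: [0.4447, 0.2903, 0.0565]
orientation: [[-0.99, -0.138, 0.001], [-0.138, 0.99, 0.001], [-0.001, 0.0, -1.0]]
wrist_force: [-0.6, -0.2, -0.6]
finger_gap: 0.0427
gripper_force: 30.8
```

Request:
{"api": "apply_moves", "payload": {
  "translation": [
    [0,0,0.04],
    [0,0,0.035],
    [0,0,0.02],
    [0,0,0]
  ],
  "rot": [
    [0,0,0],
    [0,0,0],
    [0,0,0],
    [0,0,0]
  ]
}}

```text
time: 20.8
tool_pos: [0.4447, 0.2901, 0.0494]
orientation: [[-0.99, -0.138, 0.0], [-0.138, 0.99, 0.0], [-0.0, 0.0, -1.0]]
wrist_force: [-2.4, 0.3, 3.8]
finger_gap: 0.0432
gripper_force: 31.1
```

Request:
{"api": "apply_moves", "payload": {
  "translation": [
    [0,0,0],
    [0,0,0],
    [0,0,0],
    [0,0,0],
    [0,0,-0.2],
    [0,0,-0.4],
    [0,0,-0.5],
    [0,0,-0.37]
  ],
  "rot": [
    [0,0,0],
    [0,0,0],
    [0,0,0],
    [0,0,0],
    [0,0,0],
    [0,0,0],
    [0,0,0],
    [0,0,0]
  ],
  "jaw": 0
}}

```text
time: 21.8
tool_pos: [0.4451, 0.2902, 0.1617]
orientation: [[-0.99, -0.138, 0.002], [-0.138, 0.99, 0.002], [-0.002, 0.001, -1.0]]
wrist_force: [0.8, -1.1, 0.0]
finger_gap: 0.0853
gripper_force: 0.0
```

Request:
{"api": "apply_moves", "payload": {
  "translation": [
    [-0.14,-0.5075,-0.1],
    [-0.14,-0.5075,-0.1],
    [-0.14,-0.5075,-0.1],
    [-0.14,-0.5075,-0.1],
    [-0.14,-0.5075,-0.1],
    [-0.14,-0.5075,-0.1],
    [-0.14,-0.5075,-0.1],
    [-0.14,-0.5075,-0.1]
  ],
  "rot": [
    [0,0,0],
    [0,0,0],
    [0,0,0],
    [0,0,0],
    [0,0,0],
    [0,0,0],
    [0,0,0],
    [0,0,0]
  ]
}}

```text
time: 22.8
tool_pos: [0.5701, -0.0012, 0.2206]
orientation: [[-0.99, -0.138, 0.001], [-0.138, 0.99, 0.001], [-0.001, 0.0, -1.0]]
wrist_force: [0.8, 0.8, -0.5]
finger_gap: 0.0853
gripper_force: 0.0
```

Request:
{"api": "apply_moves", "payload": {
  "translation": [
    [0,0,0],
    [0,0,0],
    [0,0,0]
  ],
  "rot": [
    [0,0,0],
    [0,0,0],
    [0,0,0]
  ]
}}

```text
time: 23.18
tool_pos: [0.5693, 0.0015, 0.2192]
orientation: [[-0.99, -0.14, -0.0], [-0.14, 0.99, 0.001], [0.0, 0.001, -1.0]]
wrist_force: [0.1, -0.6, -0.5]
finger_gap: 0.0856
gripper_force: 0.0
```

Run:
```python
from h import *
P,d=look('w2',('fob',))
x,y,z=P[...,0],P[...,1],P[...,2];ok=d>0
m=ok&(z>.018)&(z<.030)&(abs(x-.592)<.05)&(abs(y)<.03)
r=cv2.minAreaRect(P[m][:,:2].astype(np.float32));print(np.round(r[0],4),np.round(r[1],3),round(r[2],1))
go(r[0][0],r[0][1],.1,100)
im,d=get_image('scene');cv2.imwrite('pics/s2.png',im[60:320,90:440])
```

```text
fob 0.75 [191. 258.] 1475 z95 0.0229 circ [ 0.5921 -0.0009] 0.0342 rect [ 5.922e-01 -5.000e-04] [0.063 0.036] 9.8
[ 0.5921 -0.0006] [0.063 0.036] 8.6
at [0.5694 0.0012 0.2191] yaw 98.03 gap 0.0855 F [-0.5 -0.4  1.1] t 23.27 -> shift [-0.297 -0.067  1.588] turn -0.044 tilt [-0.0004  0.0004]
```

View pics/w2.png

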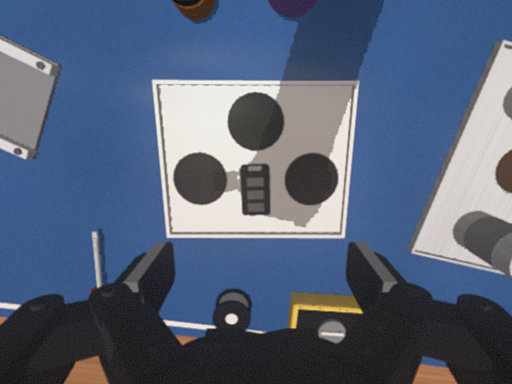

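View pics/s2.png

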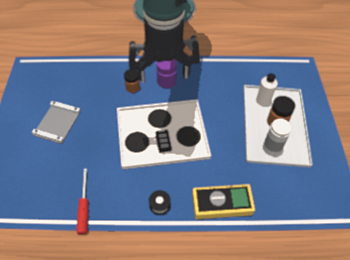

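Request:
{"api": "apply_moves", "payload": {
  "translation": [
    [-0.15,-0.034,0.5],
    [-0.147,-0.033,0.5],
    [0,0,0.5],
    [0,0,0.5],
    [0,0,0],
    [0,0,0]
  ],
  "rot": [
    [0,0,-0.025],
    [0,0,0],
    [0,0,0],
    [0,0,0],
    [0,0,0],
    [0,0,0]
  ]
}}

```text
time: 24.08
tool_pos: [0.5934, -0.0016, 0.0703]
orientation: [[-0.988, -0.157, 0.002], [-0.157, 0.988, 0.0], [-0.002, -0.0, -1.0]]
wrist_force: [0.8, 0.8, 0.4]
finger_gap: 0.0853
gripper_force: 0.0
```

Run:
```python
from h import *
go(.5921,-.0006,.0095,99.2)
```

```text
at [ 0.5934 -0.0016  0.0703] yaw 99.06 gap 0.0853 F [0.8 0.8 0.4] t 24.07 -> shift [0.016 0.016 0.811] turn -0.003 tilt [0.0017 0.    ]
```

Request:
{"api": "apply_moves", "payload": {
  "translation": [
    [0.016,0.014,0.3],
    [0,0,0.3],
    [0,0,0.15],
    [0,0,0.05],
    [0,0,0],
    [0,0,0]
  ],
  "rot": [
    [0,0,0],
    [0,0,0],
    [0,0,0],
    [0,0,0],
    [0,0,0],
    [0,0,0]
  ]
}}

```text
time: 24.82
tool_pos: [0.5918, -0.0008, 0.01]
orientation: [[-0.988, -0.157, 0.001], [-0.157, 0.988, 0.0], [-0.001, -0.0, -1.0]]
wrist_force: [-0.3, -0.2, 0.9]
finger_gap: 0.0856
gripper_force: 0.0
```

Request:
{"api": "apply_moves", "payload": {
  "translation": [
    [0,0,0],
    [0,0,0],
    [0,0,0],
    [0,0,0],
    [0,0,0],
    [0,0,0],
    [0,0,0],
    [0,0,0]
  ],
  "rot": [
    [0,0,0],
    [0,0,0],
    [0,0,0],
    [0,0,0],
    [0,0,0],
    [0,0,0],
    [0,0,0],
    [0,0,0]
  ],
  "jaw": 1
}}

```text
time: 25.82
tool_pos: [0.5914, -0.0008, 0.0094]
orientation: [[-0.988, -0.157, 0.001], [-0.157, 0.988, 0.0], [-0.001, 0.0, -1.0]]
wrist_force: [-0.8, 0.3, 5.2]
finger_gap: 0.035
gripper_force: 31.3
```

Run:
```python
from h import *
go(.5921,-.0006,.0095,99.2)
```

```text
at [ 0.5914 -0.0008  0.0094] yaw 99.04 gap 0.035 F [-0.8  0.3  5.2] t 25.82 -> shift [-0.01   0.002 -0.001] turn -0.003 tilt [0.0005 0.0001]
```

Request:
{"api": "apply_moves", "payload": {
  "translation": [
    [0,0,-0.2],
    [0,0,-0.4],
    [0,0,-0.4],
    [0,0,0],
    [0,0,0],
    [0,0,0],
    [0,0,0]
  ],
  "rot": [
    [0,0,0],
    [0,0,0],
    [0,0,0.2],
    [0,0,0.2],
    [0,0,0.2],
    [0,0,0.011],
    [0,0,0]
  ]
}}

```text
time: 26.7
tool_pos: [0.591, -0.0007, 0.0842]
orientation: [[-0.949, 0.314, -0.0], [0.314, 0.949, -0.0], [0.0, -0.0, -1.0]]
wrist_force: [0.6, 0.2, -0.2]
finger_gap: 0.0352
gripper_force: 30.7
```

Run:
```python
from h import *
go(.5245,-.3002,.085,71.6)
```

```text
at [ 0.591  -0.0007  0.0842] yaw 71.7 gap 0.0352 F [ 0.6  0.2 -0.2] t 26.7 -> shift [-0.412 -4.069 -0.01 ] turn 0.002 tilt [-0.0003 -0.    ]
```

Request:
{"api": "apply_moves", "payload": {
  "translation": [
    [-0.0515,-0.5086,0],
    [-0.0515,-0.5086,0],
    [-0.0515,-0.5086,0],
    [-0.0515,-0.5086,0],
    [-0.0515,-0.5086,0],
    [-0.0515,-0.5086,0],
    [-0.0515,-0.5086,0],
    [-0.0515,-0.5086,0]
  ],
  "rot": [
    [0,0,0],
    [0,0,0],
    [0,0,0],
    [0,0,0],
    [0,0,0],
    [0,0,0],
    [0,0,0],
    [0,0,0]
  ]
}}

```text
time: 27.7
tool_pos: [0.5234, -0.3014, 0.0842]
orientation: [[-0.949, 0.315, 0.0], [0.315, 0.949, 0.0], [0.0, 0.0, -1.0]]
wrist_force: [1.4, 0.4, -0.8]
finger_gap: 0.0353
gripper_force: 30.6
```

Request:
{"api": "apply_moves", "payload": {
  "translation": [
    [0,0,0],
    [0,0,0],
    [0,0,0]
  ],
  "rot": [
    [0,0,0],
    [0,0,0],
    [0,0,0]
  ]
}}

```text
time: 28.08
tool_pos: [0.5245, -0.2985, 0.084]
orientation: [[-0.949, 0.314, -0.0], [0.314, 0.949, 0.001], [0.0, 0.001, -1.0]]
wrist_force: [0.5, 0.4, -1.1]
finger_gap: 0.0354
gripper_force: 30.6
```

Run:
```python
from h import *
P,d=look('w3',())
go(.5245,-.3002,.012,71.6)
x,y,z=P[...,0],P[...,1],P[...,2];ok=d>0
m=ok&(z>.011)&(z<.022)&(abs(x-.525)<.075)&(abs(y+.3)<.065)
r=cv2.minAreaRect(P[m][:,:2].astype(np.float32));print(np.round(r[0],4),np.round(r[1],3),round(r[2],1))
```

```text
at [ 0.5245 -0.2986  0.084 ] yaw 71.69 gap 0.0352 F [ 0.  -1.   0.8] t 28.12 -> shift [-0.007 -0.021  0.96 ] turn 0.002 tilt [0.     0.0009]
[ 0.4757 -0.2836] [0.091 0.012] 71.7
```

View pics/w3.png

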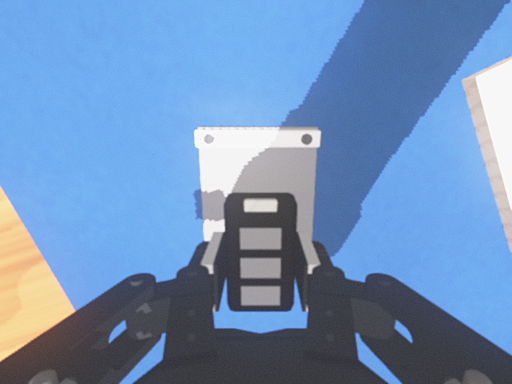

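Request:
{"api": "apply_moves", "payload": {
  "translation": [
    [-0.007,-0.018,0.3],
    [0,0,0.35],
    [0,0,0.2],
    [0,0,0.1],
    [0,0,0],
    [0,0,0]
  ],
  "rot": [
    [0,0,0],
    [0,0,0],
    [0,0,0],
    [0,0,0],
    [0,0,0],
    [0,0,0]
  ]
}}

```text
time: 28.88
tool_pos: [0.5245, -0.3019, 0.0135]
orientation: [[-0.949, 0.317, 0.001], [0.317, 0.949, -0.001], [-0.001, -0.0, -1.0]]
wrist_force: [-0.0, 0.4, 0.0]
finger_gap: 0.035
gripper_force: 30.6
```

Run:
```python
from h import *
go(.5245,-.3002,.0094,71.6)
```

```text
at [ 0.5245 -0.3019  0.0135] yaw 71.55 gap 0.035 F [-0.   0.4  0. ] t 28.88 -> shift [0.007 0.022 0.055] turn -0.001 tilt [ 0.0012 -0.0006]
```

Request:
{"api": "apply_moves", "payload": {
  "translation": [
    [0.005,0.016,0.025],
    [0,0,0.025],
    [0,0,0.005],
    [0,0,0]
  ],
  "rot": [
    [0,0,0],
    [0,0,0],
    [0,0,0],
    [0,0,0]
  ]
}}

```text
time: 29.38
tool_pos: [0.5244, -0.3002, 0.0094]
orientation: [[-0.949, 0.316, 0.001], [0.316, 0.949, 0.0], [-0.001, 0.001, -1.0]]
wrist_force: [-0.8, 1.9, 5.4]
finger_gap: 0.0353
gripper_force: 31.3
```

Request:
{"api": "apply_moves", "payload": {
  "translation": [
    [0,0,0],
    [0,0,0],
    [0,0,0],
    [0,0,0],
    [0,0,-0.2],
    [0,0,-0.6],
    [0,0,-0.6],
    [0,0,-0.6]
  ],
  "rot": [
    [0,0,0],
    [0,0,0],
    [0,0,0],
    [0,0,0],
    [0,0,0],
    [0,0,0],
    [0,0,0],
    [0,0,0]
  ],
  "jaw": 0
}}

```text
time: 30.38
tool_pos: [0.524, -0.3004, 0.1612]
orientation: [[-0.948, 0.317, 0.001], [0.317, 0.948, -0.0], [-0.001, -0.0, -1.0]]
wrist_force: [-0.2, -0.4, -0.8]
finger_gap: 0.0856
gripper_force: 0.0
```

Request:
{"api": "apply_moves", "payload": {
  "translation": [
    [0,0,0],
    [0,0,0]
  ],
  "rot": [
    [0,0,0],
    [0,0,0]
  ]
}}

```text
time: 30.62
tool_pos: [0.5238, -0.2999, 0.1591]
orientation: [[-0.949, 0.316, 0.0], [0.316, 0.949, 0.0], [-0.0, 0.001, -1.0]]
wrist_force: [-1.1, 0.5, 0.4]
finger_gap: 0.0851
gripper_force: 0.0
```

Run:
```python
from h import *
P,d=look('w4',('fob',))
x,y,z=P[...,0],P[...,1],P[...,2];ok=d>0
m=ok&(z>.011)&(z<.019)&(abs(x-.525)<.08)&(abs(y+.3)<.075)
r=cv2.minAreaRect(P[m][:,:2].astype(np.float32));print(np.round(r[0],4),np.round(r[1],3),round(r[2],1))
m=ok&(z>.019)&(z<.03)&(abs(x-.525)<.05)&(abs(y+.3)<.05)
r=cv2.minAreaRect(P[m][:,:2].astype(np.float32));print('fob',np.round(r[0],4),np.round(r[1],3),round(r[2],1))
go(.4447,.2901,.16)
im,d=get_image('side');P=cloud('side',d)
for th in('bottle','jar','can'):
  for o in cut_out(th,'side')[:3]:
    Q=P[o['mask']&(d>0)]
    if len(Q)<10 or np.median(Q[:,1])<.2: continue
    z=np.percentile(Q[:,2],95);t=Q[Q[:,2]>z-.008];print(th,z.round(3),((t.max(0)+t.min(0))/2).round(4))
```

```text
fob 0.64 [184. 261.] 2251 z95 0.0229 circ [ 0.5259 -0.2994] 0.0344 rect [ 0.5261 -0.2993] [0.036 0.063] 70.6
[ 0.5245 -0.2998] [0.091 0.115] 71.7
fob [ 0.5149 -0.2932] [0.044 0.092] 60.6
at [ 0.5233 -0.2997  0.1578] yaw 71.56 gap 0.0854 F [-0.1 -0.8  0.1] t 30.73 -> shift [ 3.482  7.129 -0.02 ] turn -0.588 tilt [-0.0018  0.001 ]
bottle 0.107 [0.4441 0.2887 0.1053]
jar 0.086 [0.5202 0.3152 0.0831]
can 0.103 [0.6043 0.2887 0.1005]
```

View pics/w4.png

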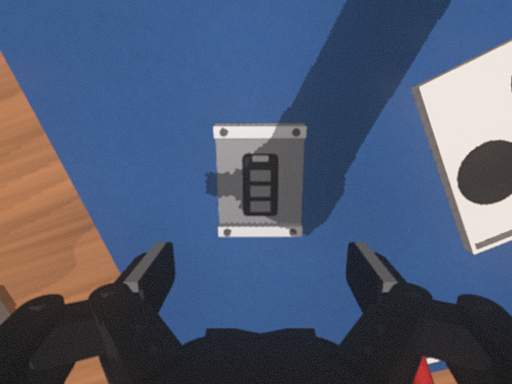

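Request:
{"api": "apply_moves", "payload": {
  "translation": [
    [0,0,0],
    [0,0,0],
    [0,0,0],
    [0,0.3,0],
    [0,0.56,0],
    [0,0.56,0],
    [0,0.56,0],
    [0,0.56,0]
  ],
  "rot": [
    [0,0,-0.196],
    [0,0,-0.196],
    [0,0,-0.196],
    [0,0,0],
    [0,0,0],
    [0,0,0],
    [0,0,0],
    [0,0,0]
  ]
}}

```text
time: 31.92
tool_pos: [0.4965, -0.1088, 0.1584]
orientation: [[-0.99, -0.138, -0.001], [-0.138, 0.99, 0.001], [0.001, 0.001, -1.0]]
wrist_force: [0.2, 0.6, -0.1]
finger_gap: 0.0856
gripper_force: 0.0
```

Request:
{"api": "apply_moves", "payload": {
  "translation": [
    [0,0.56,0],
    [0,0.56,0],
    [0,0.56,0],
    [0,0.56,0],
    [0,0.56,0],
    [0,0.56,0],
    [0,0.56,0],
    [0,0.56,0]
  ],
  "rot": [
    [0,0,0],
    [0,0,0],
    [0,0,0],
    [0,0,0],
    [0,0,0],
    [0,0,0],
    [0,0,0],
    [0,0,0]
  ]
}}

```text
time: 32.92
tool_pos: [0.4489, 0.2231, 0.1585]
orientation: [[-0.99, -0.138, -0.001], [-0.138, 0.99, -0.0], [0.001, 0.0, -1.0]]
wrist_force: [0.4, 0.1, 0.3]
finger_gap: 0.0855
gripper_force: 0.0
```

Request:
{"api": "apply_moves", "payload": {
  "translation": [
    [-0.04,0.56,0],
    [0,0.35,0],
    [0,0,0],
    [0,0,0],
    [0,0,0]
  ],
  "rot": [
    [0,0,0],
    [0,0,0],
    [0,0,0],
    [0,0,0],
    [0,0,0]
  ]
}}

```text
time: 33.55
tool_pos: [0.4441, 0.2877, 0.1587]
orientation: [[-0.991, -0.137, -0.0], [-0.137, 0.991, -0.001], [0.0, -0.0, -1.0]]
wrist_force: [-1.6, 0.6, 0.0]
finger_gap: 0.0856
gripper_force: 0.0
```

Run:
```python
from h import *
go(.4447,.2901,.0494,97.93)
```

```text
at [0.4441 0.2877 0.1587] yaw 97.87 gap 0.0856 F [-1.6  0.6  0. ] t 33.55 -> shift [-0.012  0.031  1.458] turn -0.001 tilt [-0.0002 -0.0005]
```

Request:
{"api": "apply_moves", "payload": {
  "translation": [
    [-0.01,0.03,0.3],
    [0,0,0.5],
    [0,0,0.4],
    [0,0,0.2],
    [0,0,0.04],
    [0,0,0],
    [0,0,0]
  ],
  "rot": [
    [0,0,0],
    [0,0,0],
    [0,0,0],
    [0,0,0],
    [0,0,0],
    [0,0,0],
    [0,0,0]
  ]
}}

```text
time: 34.42
tool_pos: [0.4452, 0.2918, 0.0518]
orientation: [[-0.99, -0.139, 0.002], [-0.139, 0.99, 0.001], [-0.002, 0.001, -1.0]]
wrist_force: [0.4, -0.3, 0.3]
finger_gap: 0.0853
gripper_force: 0.0
```

Request:
{"api": "apply_moves", "payload": {
  "translation": [
    [0,0,0],
    [0,0,0],
    [0,0,0],
    [0,0,0],
    [0,0,0],
    [0,0,0],
    [0,0,0],
    [0,0,0]
  ],
  "rot": [
    [0,0,0],
    [0,0,0],
    [0,0,0],
    [0,0,0],
    [0,0,0],
    [0,0,0],
    [0,0,0],
    [0,0,0]
  ],
  "jaw": 1
}}

```text
time: 35.42
tool_pos: [0.4448, 0.2915, 0.0512]
orientation: [[-0.99, -0.139, 0.0], [-0.139, 0.99, 0.0], [-0.0, 0.0, -1.0]]
wrist_force: [-0.3, -1.3, 5.7]
finger_gap: 0.043
gripper_force: 30.4
```

Run:
```python
from h import *
go(.5883,-.073,.11,97.93)
```

```text
at [0.4448 0.2915 0.0512] yaw 98.01 gap 0.043 F [-0.3 -1.3  5.7] t 35.42 -> shift [-1.219 -5.079 -0.785] turn 0.002 tilt [0.0004 0.0004]
```

Request:
{"api": "apply_moves", "payload": {
  "translation": [
    [0,0,-0.2],
    [0,0,-0.4],
    [0,0,-0.2],
    [-0.068,-0.282,0],
    [-0.135,-0.564,0],
    [-0.135,-0.564,0],
    [-0.135,-0.564,0],
    [-0.135,-0.564,0]
  ],
  "rot": [
    [0,0,0],
    [0,0,0],
    [0,0,0],
    [0,0,0],
    [0,0,0],
    [0,0,0],
    [0,0,0],
    [0,0,0]
  ]
}}

```text
time: 36.42
tool_pos: [0.5164, 0.108, 0.111]
orientation: [[-0.99, -0.14, 0.0], [-0.14, 0.99, 0.0], [-0.0, 0.0, -1.0]]
wrist_force: [0.8, 1.3, -1.9]
finger_gap: 0.0431
gripper_force: 30.9
```

Request:
{"api": "apply_moves", "payload": {
  "translation": [
    [-0.135,-0.564,0],
    [-0.135,-0.564,0],
    [-0.135,-0.564,0],
    [-0.135,-0.564,0],
    [-0.071,-0.285,0],
    [0,0,0.2],
    [0,0,0.3],
    [0,0,0.1]
  ],
  "rot": [
    [0,0,0],
    [0,0,0],
    [0,0,0],
    [0,0,0],
    [0,0,0],
    [0,0,0],
    [0,0,0],
    [0,0,0]
  ]
}}

```text
time: 37.42
tool_pos: [0.5862, -0.0702, 0.0635]
orientation: [[-0.99, -0.142, -0.004], [-0.142, 0.99, 0.002], [0.004, 0.002, -1.0]]
wrist_force: [0.6, 0.6, -1.2]
finger_gap: 0.0429
gripper_force: 30.9
```

Request:
{"api": "apply_moves", "payload": {
  "translation": [
    [0,0,0],
    [0,0,0],
    [0,0,0]
  ],
  "rot": [
    [0,0,0],
    [0,0,0],
    [0,0,0]
  ]
}}

```text
time: 37.8
tool_pos: [0.5887, -0.0729, 0.0665]
orientation: [[-0.99, -0.14, 0.001], [-0.14, 0.99, 0.0], [-0.001, -0.0, -1.0]]
wrist_force: [0.4, 0.4, -0.7]
finger_gap: 0.0428
gripper_force: 30.9
```

Run:
```python
from h import *
go(.5883,-.073,.0532,97.93)
```

```text
at [ 0.5887 -0.0729  0.0665] yaw 98.02 gap 0.0428 F [ 0.4  0.4 -0.7] t 37.8 -> shift [ 0.005 -0.001  0.177] turn 0.002 tilt [0.0014 0.0001]
```

Request:
{"api": "apply_moves", "payload": {
  "translation": [
    [0.004,0,0.06],
    [0,0,0.07],
    [0,0,0.03],
    [0,0,0.015],
    [0,0,0],
    [0,0,0]
  ],
  "rot": [
    [0,0,0],
    [0,0,0],
    [0,0,0],
    [0,0,0],
    [0,0,0],
    [0,0,0]
  ]
}}

```text
time: 38.55
tool_pos: [0.5878, -0.0731, 0.0532]
orientation: [[-0.99, -0.139, -0.0], [-0.139, 0.99, 0.0], [0.0, 0.0, -1.0]]
wrist_force: [-2.4, -0.6, 4.8]
finger_gap: 0.0433
gripper_force: 31.3
```

Request:
{"api": "apply_moves", "payload": {
  "translation": [
    [0,0,0],
    [0,0,0],
    [0,0,0],
    [0,0,0],
    [0,0,-0.2],
    [0,0,-0.4],
    [0,0,-0.5],
    [0,0,-0.3]
  ],
  "rot": [
    [0,0,0],
    [0,0,0],
    [0,0,0],
    [0,0,0],
    [0,0,0],
    [0,0,0],
    [0,0,0],
    [0,0,0]
  ],
  "jaw": 0
}}

```text
time: 39.55
tool_pos: [0.5888, -0.0734, 0.1607]
orientation: [[-0.99, -0.139, 0.003], [-0.139, 0.99, -0.0], [-0.003, -0.001, -1.0]]
wrist_force: [0.8, -0.4, -0.1]
finger_gap: 0.0856
gripper_force: 0.0
```

Request:
{"api": "apply_moves", "payload": {
  "translation": [
    [0.01,0.6,0],
    [0.01,0.6,0],
    [0.01,0.6,0],
    [0.01,0.6,0],
    [0.01,0.6,0],
    [0.01,0.6,0],
    [0.01,0.6,0],
    [0.01,0.6,0]
  ],
  "rot": [
    [0,0,0],
    [0,0,0],
    [0,0,0],
    [0,0,0],
    [0,0,0],
    [0,0,0],
    [0,0,0],
    [0,0,0]
  ]
}}

```text
time: 40.55
tool_pos: [0.5317, 0.284, 0.159]
orientation: [[-0.99, -0.139, 0.001], [-0.139, 0.99, 0.001], [-0.001, 0.001, -1.0]]
wrist_force: [0.6, -0.2, -0.6]
finger_gap: 0.0852
gripper_force: 0.0
```

Request:
{"api": "apply_moves", "payload": {
  "translation": [
    [0.01,0.48,0],
    [0,0,0],
    [0,0,0],
    [0,0,0]
  ],
  "rot": [
    [0,0,0],
    [0,0,0],
    [0,0,0],
    [0,0,0]
  ]
}}

```text
time: 41.05
tool_pos: [0.5266, 0.3165, 0.1581]
orientation: [[-0.991, -0.137, 0.001], [-0.137, 0.991, -0.0], [-0.001, -0.0, -1.0]]
wrist_force: [-0.0, 0.5, 0.1]
finger_gap: 0.0851
gripper_force: 0.0
```

Run:
```python
from h import *
go(.5262,.318,.0446,97.93)
```

```text
at [0.5266 0.3165 0.1581] yaw 97.88 gap 0.0851 F [-0.   0.5  0.1] t 41.05 -> shift [0.004 0.021 1.513] turn -0.001 tilt [ 0.0006 -0.0003]
```

Request:
{"api": "apply_moves", "payload": {
  "translation": [
    [0.003,0.02,0.3],
    [0,0,0.5],
    [0,0,0.4],
    [0,0,0.25],
    [0,0,0.05],
    [0,0,0],
    [0,0,0]
  ],
  "rot": [
    [0,0,0],
    [0,0,0],
    [0,0,0],
    [0,0,0],
    [0,0,0],
    [0,0,0],
    [0,0,0]
  ]
}}

```text
time: 41.92
tool_pos: [0.5263, 0.32, 0.0464]
orientation: [[-0.99, -0.139, 0.002], [-0.139, 0.99, 0.001], [-0.002, 0.001, -1.0]]
wrist_force: [1.4, 0.5, -0.4]
finger_gap: 0.0855
gripper_force: 0.0
```

Request:
{"api": "apply_moves", "payload": {
  "translation": [
    [0,0,0],
    [0,0,0],
    [0,0,0],
    [0,0,0],
    [0,0,0],
    [0,0,0],
    [0,0,0],
    [0,0,0]
  ],
  "rot": [
    [0,0,0],
    [0,0,0],
    [0,0,0],
    [0,0,0],
    [0,0,0],
    [0,0,0],
    [0,0,0],
    [0,0,0]
  ],
  "jaw": 1
}}

```text
time: 42.92
tool_pos: [0.526, 0.3197, 0.0461]
orientation: [[-0.99, -0.139, 0.001], [-0.139, 0.99, 0.001], [-0.001, 0.0, -1.0]]
wrist_force: [-2.2, -0.2, 6.1]
finger_gap: 0.0595
gripper_force: 32.5
```

Run:
```python
from h import *
go(.5137,-.012,.11,97.93)
```

```text
at [0.526  0.3197 0.0461] yaw 98.01 gap 0.0595 F [-2.2 -0.2  6.1] t 42.92 -> shift [ 0.777 -4.356 -0.855] turn 0.002 tilt [0.0009 0.0006]
```

Request:
{"api": "apply_moves", "payload": {
  "translation": [
    [0,0,-0.2],
    [0,0,-0.4],
    [0,0,-0.2],
    [0.052,-0.29,0],
    [0.1036,-0.581,0],
    [0.1036,-0.581,0],
    [0.1036,-0.581,0],
    [0.1036,-0.581,0]
  ],
  "rot": [
    [0,0,0],
    [0,0,0],
    [0,0,0],
    [0,0,0],
    [0,0,0],
    [0,0,0],
    [0,0,0],
    [0,0,0]
  ]
}}

```text
time: 43.92
tool_pos: [0.5168, 0.1174, 0.1043]
orientation: [[-0.99, -0.138, -0.002], [-0.138, 0.99, -0.001], [0.002, -0.001, -1.0]]
wrist_force: [0.7, -0.5, -2.5]
finger_gap: 0.0594
gripper_force: 33.4
```

Request:
{"api": "apply_moves", "payload": {
  "translation": [
    [0.1036,-0.581,0],
    [0.1036,-0.581,0],
    [0.1036,-0.581,0],
    [0,0,0.2],
    [0,0,0.3],
    [0,0,0.1],
    [0,0,0],
    [0,0,0]
  ],
  "rot": [
    [0,0,0],
    [0,0,0],
    [0,0,0],
    [0,0,0],
    [0,0,0],
    [0,0,0],
    [0,0,0],
    [0,0,0]
  ]
}}

```text
time: 44.92
tool_pos: [0.5137, -0.012, 0.0606]
orientation: [[-0.99, -0.14, 0.001], [-0.14, 0.99, 0.0], [-0.001, -0.0, -1.0]]
wrist_force: [0.6, 0.8, -2.3]
finger_gap: 0.0589
gripper_force: 33.4
```

Request:
{"api": "apply_moves", "payload": {
  "translation": [
    [0,0,0]
  ],
  "rot": [
    [0,0,0]
  ]
}}

```text
time: 45.05
tool_pos: [0.5138, -0.012, 0.0608]
orientation: [[-0.99, -0.14, 0.001], [-0.14, 0.99, 0.0], [-0.001, -0.0, -1.0]]
wrist_force: [-0.1, -0.5, -2.2]
finger_gap: 0.0591
gripper_force: 33.4
```

Run:
```python
from h import *
go(.5137,-.012,.0481,97.93)
```

```text
at [ 0.5138 -0.012   0.0608] yaw 98.03 gap 0.0591 F [-0.1 -0.5 -2.2] t 45.05 -> shift [ 0.002 -0.     0.169] turn 0.002 tilt [0.0013 0.0002]
```

Request:
{"api": "apply_moves", "payload": {
  "translation": [
    [0,0,0.06],
    [0,0,0.06],
    [0,0,0.035],
    [0,0,0.014],
    [0,0,0],
    [0,0,0]
  ],
  "rot": [
    [0,0,0],
    [0,0,0],
    [0,0,0],
    [0,0,0],
    [0,0,0],
    [0,0,0]
  ]
}}

```text
time: 45.8
tool_pos: [0.5132, -0.0122, 0.048]
orientation: [[-0.99, -0.139, -0.0], [-0.139, 0.99, 0.0], [0.0, 0.0, -1.0]]
wrist_force: [-2.2, -0.3, 6.0]
finger_gap: 0.0594
gripper_force: 34.2
```

Request:
{"api": "apply_moves", "payload": {
  "translation": [
    [0,0,0],
    [0,0,0],
    [0,0,0],
    [0,0,0],
    [0,0,-0.2],
    [0,0,-0.4],
    [0,0,-0.5],
    [0,0,-0.35]
  ],
  "rot": [
    [0,0,0],
    [0,0,0],
    [0,0,0],
    [0,0,0],
    [0,0,0],
    [0,0,0],
    [0,0,0],
    [0,0,0]
  ],
  "jaw": 0
}}

```text
time: 46.8
tool_pos: [0.514, -0.0123, 0.1588]
orientation: [[-0.99, -0.139, 0.003], [-0.139, 0.99, 0.0], [-0.003, -0.0, -1.0]]
wrist_force: [-0.2, 0.2, -0.4]
finger_gap: 0.0853
gripper_force: 0.0
```

Request:
{"api": "apply_moves", "payload": {
  "translation": [
    [-0.261,0.544,0],
    [-0.261,0.544,0],
    [-0.261,0.544,0],
    [-0.261,0.544,0],
    [-0.261,0.544,0],
    [-0.261,0.544,0],
    [-0.261,0.544,0],
    [0,0,0]
  ],
  "rot": [
    [0,0,0],
    [0,0,0],
    [0,0,0],
    [0,0,0],
    [0,0,0],
    [0,0,0],
    [0,0,0],
    [0,0,0]
  ]
}}

```text
time: 47.8
tool_pos: [0.6087, 0.2949, 0.1568]
orientation: [[-0.989, -0.145, 0.001], [-0.145, 0.989, 0.002], [-0.001, 0.002, -1.0]]
wrist_force: [0.3, -0.6, 1.1]
finger_gap: 0.0855
gripper_force: 0.0
```

Request:
{"api": "apply_moves", "payload": {
  "translation": [
    [0,0,0],
    [0,0,0],
    [0,0,0]
  ],
  "rot": [
    [0,0,0],
    [0,0,0],
    [0,0,0]
  ]
}}

```text
time: 48.18
tool_pos: [0.6095, 0.2885, 0.1567]
orientation: [[-0.99, -0.138, 0.0], [-0.138, 0.99, -0.0], [-0.0, -0.0, -1.0]]
wrist_force: [-0.9, -0.1, 0.4]
finger_gap: 0.0854
gripper_force: 0.0
```

Run:
```python
from h import *
go(.6095,.2898,.0496,97.93)
```

```text
at [0.6095 0.2885 0.1567] yaw 97.91 gap 0.0854 F [-0.9 -0.1  0.4] t 48.17 -> shift [-0.002  0.018  1.428] turn -0.0 tilt [ 0.0004 -0.0001]
```

Request:
{"api": "apply_moves", "payload": {
  "translation": [
    [0,0.015,0.3],
    [0,0,0.5],
    [0,0,0.4],
    [0,0,0.2],
    [0,0,0.02],
    [0,0,0],
    [0,0,0]
  ],
  "rot": [
    [0,0,0],
    [0,0,0],
    [0,0,0],
    [0,0,0],
    [0,0,0],
    [0,0,0],
    [0,0,0]
  ]
}}

```text
time: 49.05
tool_pos: [0.61, 0.2913, 0.0512]
orientation: [[-0.99, -0.139, 0.002], [-0.139, 0.99, 0.001], [-0.002, 0.001, -1.0]]
wrist_force: [-0.6, 0.7, -0.2]
finger_gap: 0.0853
gripper_force: 0.0
```

Request:
{"api": "apply_moves", "payload": {
  "translation": [
    [0,0,0],
    [0,0,0],
    [0,0,0],
    [0,0,0],
    [0,0,0],
    [0,0,0],
    [0,0,0],
    [0,0,0]
  ],
  "rot": [
    [0,0,0],
    [0,0,0],
    [0,0,0],
    [0,0,0],
    [0,0,0],
    [0,0,0],
    [0,0,0],
    [0,0,0]
  ],
  "jaw": 1
}}

```text
time: 50.05
tool_pos: [0.6094, 0.2909, 0.0503]
orientation: [[-0.99, -0.139, 0.001], [-0.139, 0.99, 0.0], [-0.001, 0.0, -1.0]]
wrist_force: [-1.1, -0.7, 5.2]
finger_gap: 0.0513
gripper_force: 31.3
```

Run:
```python
from h import *
go(.5732,.066,.11,97.93)
```

```text
at [0.6094 0.2909 0.0503] yaw 98.0 gap 0.0513 F [-1.1 -0.7  5.2] t 50.05 -> shift [ 0.895 -2.902 -0.797] turn 0.002 tilt [0.0006 0.0003]
```

Request:
{"api": "apply_moves", "payload": {
  "translation": [
    [0,0,-0.2],
    [0,0,-0.4],
    [0,0,-0.2],
    [0.0895,-0.29,0],
    [0.179,-0.58,0],
    [0.179,-0.58,0],
    [0.179,-0.58,0],
    [0.179,-0.58,0]
  ],
  "rot": [
    [0,0,0],
    [0,0,0],
    [0,0,0],
    [0,0,0],
    [0,0,0],
    [0,0,0],
    [0,0,0],
    [0,0,0]
  ]
}}

```text
time: 51.05
tool_pos: [0.5746, 0.085, 0.1086]
orientation: [[-0.99, -0.138, -0.002], [-0.138, 0.99, -0.001], [0.002, -0.001, -1.0]]
wrist_force: [0.4, -0.4, -2.3]
finger_gap: 0.0514
gripper_force: 31.8
```

Request:
{"api": "apply_moves", "payload": {
  "translation": [
    [0.0895,-0.292,0],
    [0,0,0],
    [0,0,0.2],
    [0,0,0.3],
    [0,0,0.1],
    [0,0,0],
    [0,0,0],
    [0,0,0]
  ],
  "rot": [
    [0,0,0],
    [0,0,0],
    [0,0,0],
    [0,0,0],
    [0,0,0],
    [0,0,0],
    [0,0,0],
    [0,0,0]
  ]
}}

```text
time: 52.05
tool_pos: [0.5735, 0.0662, 0.0654]
orientation: [[-0.99, -0.14, 0.001], [-0.14, 0.99, 0.0], [-0.001, 0.0, -1.0]]
wrist_force: [0.9, 0.3, -2.3]
finger_gap: 0.0514
gripper_force: 31.8
```

Run:
```python
from h import *
go(.5732,.066,.0523,97.93)
```

```text
at [0.5735 0.0662 0.0654] yaw 98.02 gap 0.0514 F [ 0.9  0.3 -2.3] t 52.05 -> shift [ 0.004 -0.002  0.174] turn 0.002 tilt [0.0013 0.0003]
```

Request:
{"api": "apply_moves", "payload": {
  "translation": [
    [0,0,0.06],
    [0,0,0.06],
    [0,0,0.04],
    [0,0,0.016],
    [0,0,0],
    [0,0,0]
  ],
  "rot": [
    [0,0,0],
    [0,0,0],
    [0,0,0],
    [0,0,0],
    [0,0,0],
    [0,0,0]
  ]
}}

```text
time: 52.8
tool_pos: [0.5729, 0.0659, 0.0523]
orientation: [[-0.99, -0.139, -0.0], [-0.139, 0.99, 0.0], [0.0, 0.0, -1.0]]
wrist_force: [-2.9, -0.9, 6.2]
finger_gap: 0.0514
gripper_force: 32.4
```

Request:
{"api": "apply_moves", "payload": {
  "translation": [
    [0,0,0],
    [0,0,0],
    [0,0,0],
    [0,0,0],
    [0,0,-0.2],
    [0,0,-0.5],
    [0,0,-0.6],
    [0,0,-0.6]
  ],
  "rot": [
    [0,0,0],
    [0,0,0],
    [0,0,0],
    [0,0,0],
    [0,0,0],
    [0,0,0],
    [0,0,0],
    [0,0,0]
  ],
  "jaw": 0
}}

```text
time: 53.8
tool_pos: [0.5729, 0.0659, 0.1965]
orientation: [[-0.99, -0.139, 0.001], [-0.139, 0.99, 0.0], [-0.001, 0.0, -1.0]]
wrist_force: [-0.1, 0.5, -0.6]
finger_gap: 0.0853
gripper_force: 0.0
```

Request:
{"api": "apply_moves", "payload": {
  "translation": [
    [0.1,-0.28,-0.46],
    [0.1,-0.28,-0.46],
    [0.1,-0.28,-0.46],
    [0,0,0],
    [0,0,0],
    [0,0,0]
  ],
  "rot": [
    [0,0,0],
    [0,0,0],
    [0,0,0],
    [0,0,0],
    [0,0,0],
    [0,0,0]
  ]
}}

```text
time: 54.55
tool_pos: [0.5588, 0.0014, 0.2965]
orientation: [[-0.99, -0.141, -0.002], [-0.141, 0.99, 0.0], [0.002, 0.0, -1.0]]
wrist_force: [0.7, -0.2, -0.5]
finger_gap: 0.0857
gripper_force: 0.0
```

Run:
```python
from h import *
go(.5586,.0005,.2986,97.93)
look('w5',('bottle','jar','can'))
for n in('scene','side'):
    im,d=get_image(n);P=cloud(n,d);cv2.imwrite(f'pics/{n}9.png',im)
    P0=np.load(n+'0.npz')['P']
    for th in('bottle','jar','can','fob','multimeter','reel'):
        for o in cut_out(th,n)[:3]:
            Q=P[o['mask']&(d>0)]
            if o['conf']<.3 or len(Q)<10: continue
            z=np.percentile(Q[:,2],95);top=Q[Q[:,2]>z-.012];print(n,th,z.round(3),((top.max(0)+top.min(0))/2).round(4))
```

```text
at [0.5588 0.0014 0.2965] yaw 98.09 gap 0.0857 F [ 0.7 -0.2 -0.5] t 54.55 -> shift [ 0.005 -0.011 -0.028] turn 0.004 tilt [-0.002   0.0001]
bottle 0.88 [180. 202.] 1361 z95 0.1112 circ [ 0.5892 -0.074 ] 0.0121 rect [ 0.5886 -0.074 ] [0.022 0.023] 8.5
jar 0.97 [ 21. 283.] 1915 z95 0.083 circ [0.3726 0.0086] 0.029 rect [0.3848 0.0104] [0.027 0.058] 8.1
jar 0.76 [132. 254.] 1956 z95 0.0888 circ [ 0.51  -0.012] 0.0297 rect [ 0.5104 -0.012 ] [0.057 0.058] 8.0
can 0.86 [186. 307.] 1796 z95 0.1064 circ [0.5721 0.066 ] 0.0234 rect [0.5719 0.0657] [0.045 0.045] 36.3
scene jar 0.061 [ 0.3943 -0.0945  0.0565]
scene jar 0.089 [ 0.5121 -0.0134  0.084 ]
scene can 0.107 [0.5745 0.0652 0.1021]
scene fob 0.024 [ 0.5283 -0.2986  0.0189]
scene multimeter 0.037 [0.7684 0.1416 0.0343]
scene multimeter 0.089 [ 0.5121 -0.012   0.0843]
scene reel 0.033 [ 0.7708 -0.0111  0.0301]
scene reel 0.111 [ 0.5917 -0.0732  0.1062]
side bottle 0.109 [ 0.5857 -0.0748  0.1048]
side jar 0.061 [ 0.3904 -0.0943  0.0553]
side jar 0.088 [ 0.5075 -0.0149  0.0825]
side jar 0.082 [0.3646 0.0063 0.0765]
side can 0.105 [0.568  0.0637 0.1005]
side fob 0.023 [ 0.5238 -0.3012  0.0178]
side fob 0.025 [ 0.7951 -0.1926  0.0201]
side multimeter 0.036 [0.7632 0.1394 0.0327]
side reel 0.032 [ 0.7674 -0.0092  0.0267]
side reel 0.014 [ 0.5587 -0.0073  0.056 ]
```

View pics/w5.png

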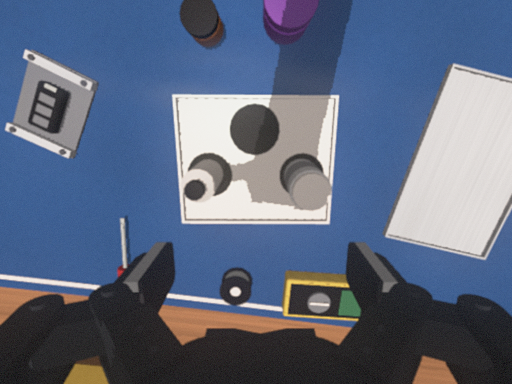

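View pics/side9.png

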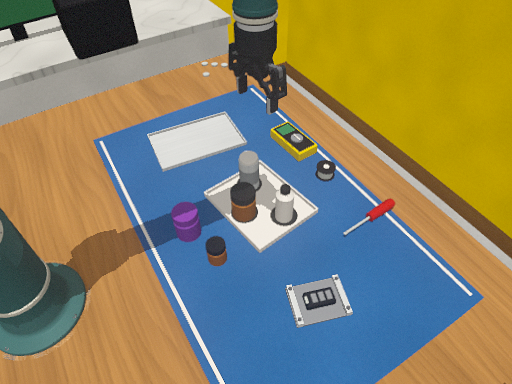

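The last pictures show all three containers within about 1–2 mm of where they started (wrist view: cap at 196,188, jar at 254,130, can at 306,188). The fob is centred in the cradle (side view: 320,297), the bystanders haven't moved, and the gripper is clear.

```bash
python3 -c "
from workcell import *
print(finish_job())"
```

```text
the job is handed in; nothing more can be done
None
```

The job is handed in at about 55 s of the 144 s: the fob lies buttons up in the middle of the cradle, and the bottle, jar and can are upright again within about 2 mm of where they started.

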